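Put the round things back into their own holders

ROBOT

A 7-joint arm with a two-finger parallel gripper is mounted at the origin on a cart in front of the work surface, level with it; the furniture and walls round the work are solid. World frame = base frame: x ahead of the robot, y to its left, z up, the work surface at z = 0. Lengths are in m, angles in rad, forces in N, time in s.
With the tool pointing down it reaches from about 0.4 to 0.875 m from the base axis. Payload 19.3 kg.
Tool frame: the origin (TCP) lies at the very end of the fingers, on their centre line; the grasp point (between the pads) lies 19 mm behind it; z points along the fingers, y is the line along which they close (so a half turn about z gives the same grasp; the last joint's range is limited). The gripper opens to 85 mm and grips with 20 to 120 N. Pads are 22 mm wide; open, the fingers measure 114 mm over their backs; the gripper's body (76 mm by 85 mm) begins 54 mm behind the grasp point. The pads swing forward as they close: fully open they stand 13 mm farther back than shut.
Start: joints at [1.238, 0.521, -0.036, 1.599, 0.021, 1.021, -0.113], TCP at [0.162, -0.604, 0.231] pointing down, gripper open.
Joint ranges: [-2.91, 2.91], [-0.3, 2.13], [-1.5, 1.42], [0.17, 2.43], [-1.26, 4.41], [0.16, 1.93], [-2.52, 2.52]. Speed limits (rad/s): [1.89, 1.89, 2.39, 2.39, 3.01, 3.01, 3.01].

INTERFACE

Orientations are given as a 3x3 rotation matrix whose columns are the frame's x, y, z axes.
In Python, from rig import sensors, capture, camera_params, job gives the robot as it stands.
- The arm moves only by the tool drive_tool, never from a script. Its argument "moves" is a list of rows, each an object of numbers: "tx", "ty", "tz": the shift along the tool's x, y, z in cm; "turn": the turn about the tool's z in degrees. A call has exactly 8 rows; each row shifts and turns the commanded pose from where the row before left it, along the tool's axes as they then stand; what a row does not reach is not made up. A row lasts 1/8 s, in which the tool goes at most 62.5 mm and 10.7 degrees, less where a joint would pass 70% of its speed; a pose out of reach is approached as far as the arm can. A call is refused whole if a number of a shift passes 6.25 or a number of a turn 10.7, either way. A call with a gripper value outside its range is refused whole. "claw" is the closure in counts, from 0 (fully open) to 255 (shut), set as the call begins (left out, the last holds). The fingers move at their own pace and stop on an object; "force" is the grip in N (left out, the last holds). Time passes only in rows, so rows that do not move let the fingers close, or fill a call up. It gives the time, the measured TCP pose, the force, the opening and the grip force at its end, in the units of the state.
- sensors.read_state(): the state, without advancing time (a new reading comes with each control period).
- capture(name): name is "scene" or "top" or "wrist"; returns the picture (480x640x3 uint8, red, green, blue); there is no depth.
- camera_params(name): a dict with "fov_y" (degrees; the focal length in pixels is half the picture's height over the tangent of half this angle, whatever the lens; pixels are square), "cx", "cy" (the principal point, pixels), "world_from_camera" (4x4, takes a point from camera to world coordinates); the wrist camera has in their place "hand_eye" (4x4, takes a point from camera to tool coordinates, whose origin is the TCP and whose axes are the flange's). Camera axes: x right, y down, z forward; pixel columns grow to the right and rows downward; lengths in m; the calibration is good to about 2 mm. A picture is of the moment at which its call begins: read the wrist's pose just before it. camera_params takes no time and is no camera call.
- job.finish_job(): hands the job in; it is judged then, once.
The state is a dict: "time_s": time; "q": joint angles; "joint_vel": joint speeds; "effort": joint torques, N m; "eef_pos": TCP position; "orientation": TCP orientation; "contact_force": force on the tool from outside, world axes, zero at the start; "wrist_torque": the same for the moment, N m; "width": opening from 0.0 (shut) to 1.0 (fully open); "gripper_force": force on a finger pad.
Only numpy, scipy, OpenCV 4.12 (cv2) and the standard library are available. Lean on these libraries where they do the work, as an engineer would, in place of code of your own. Each camera call takes 0.05 s, during which the arm holds its last target. There are 200 camera calls.

TASK

Tidy the bench: pick out the three round things (roll of masking tape, eye loupe, small aluminium knob) and put each into the holder whose round well is cut to its size, the widest thing in the widest well, the narrowest in the narrowest. Each must stand upright as it does now, flat on the floor of its well. Leave the side cutters and the USB stick lying where they are.

Things in the scene. Friction and masses are not known exactly. Their poses are not given: they have to be found in the camera images.
- tape_roll: roll of cream masking tape lying flat, loose, 58 mm diameter, 18 mm high, solid to the touch; take it across its outside. Origin: centre of the underside; z up; round about z
- loupe: black eye loupe, loose, standing on its wide rim, 39 mm diameter at the foot and a little narrower towards the top, 34 mm high. Origin: centre of the underside; z up; round about z
- knob: small fluted bare-aluminium control knob with a pointer line on top, loose, standing upright, 20 mm diameter, 26 mm high. Origin: centre of the underside; z up; round about z
- holder_roll: the holder with the widest well: fixed round light-grey plastic disc on four small feet, 90 mm diameter, top rim 20 mm above the bench, with a round well 74 mm wide in its middle, 7 mm deep, its black rubber floor 13 mm above the bench. Origin: centre of the underside, at bench height; z up. The three holders look alike outside and change places from start to start
- holder_loupe: the holder with the middle-sized well: fixed round light-grey plastic disc on four small feet, 90 mm diameter, top rim 20 mm above the bench, with a round well 55 mm wide in its middle, 7 mm deep, its black rubber floor 13 mm above the bench. Origin: centre of the underside, at bench height; z up. The three holders look alike outside and change places from start to start
- holder_knob: the holder with the narrowest well: fixed round light-grey plastic disc on four small feet, 90 mm diameter, top rim 20 mm above the bench, with a round well 36 mm wide in its middle, 7 mm deep, its black rubber floor 13 mm above the bench. Origin: centre of the underside, at bench height; z up. The three holders look alike outside and change places from start to start
- side_cutters: side cutters with red handles lying flat, loose, 111 x 55 x 10 mm, not round: to be left alone. Origin: centre of the underside; its long axis is its y
- usb_stick: red USB stick lying flat, loose, 48 x 18 x 8 mm, not round: to be left alone. Origin: under the middle of its length; its long axis is its y

How it is judged:
By the outcome, as a careful person would: the job done as asked, in the order asked, and still so for the second after the job is handed in, with the robot touching nothing.
It also fails if it takes over 72 s, if anything falls off the work surface, if the arm or the gripper's body presses on something with over 40 N, if the wrist force passes 120 N, or if a joint passes its speed limit or range.

## Working session

There is one attempt and no reset: what is moved stays moved. The work goes in short steps, Python scripts to look and compute and a tool call to move; the robot and the scene stay as the last step left them, time stands still between calls to the robot, and variables do not carry over. Pictures are saved under pics/ and viewed, at most 14 in all, crops included, and the job is handed in when it is done.

Besides the shell and the picture viewer there is one more tool, called after "Call:" by a JSON object that holds its "name" and its "arguments", one argument or row to a line. drive_tool: Moves the arm, as the interface text tells. Its arguments: {"type":"object","properties":{"moves":{"type":"array"},"claw":{"type":"number"},"force":{"type":"number"}},"required":["moves"]}

```bash
ls; mkdir -p pics; python3 - <<'E'
from rig import sensors,capture,camera_params
import cv2,numpy as np
np.set_printoptions(precision=4,suppress=True)
for n in("scene","top"):
    cv2.imwrite(f"pics/{n}0.png",capture(n)[:,:,::-1]);print(n,camera_params(n))
print(camera_params("wrist"));s=sensors.read_state();print(s)
E
```

```text
pics
scene {'fov_y': 53.25606063458113, 'cx': 324.13683375615847, 'cy': 240.21906085229608, 'world_from_camera': array([[-0.7078, -0.5173,  0.4811,  0.0428],
       [-0.7065,  0.5178, -0.4825,  0.3974],
       [ 0.0005, -0.6814, -0.7319,  0.7614],
       [ 0.    ,  0.    ,  0.    ,  1.    ]])}
top {'fov_y': 47.76716229186296, 'cx': 316.3459414922908, 'cy': 237.98522043036962, 'world_from_camera': array([[-0.0033, -0.9826,  0.1856,  0.3476],
       [-1.    ,  0.0038,  0.0018, -0.079 ],
       [-0.0025, -0.1855, -0.9826,  0.9561],
       [ 0.    ,  0.    ,  0.    ,  1.    ]])}
{'fov_y': 58.9086164721554, 'cx': 320.7642379970133, 'cy': 239.39887185546345, 'hand_eye': array([[-0.0002, -0.9469, -0.3216,  0.0823],
       [ 1.    , -0.0004,  0.0005, -0.0007],
       [-0.0006, -0.3216,  0.9469, -0.1438],
       [ 0.    ,  0.    ,  0.    ,  1.    ]])}
{'time_s': 0.1, 'q': array([ 1.2378,  0.5219, -0.0363,  1.5999,  0.0212,  1.0211, -0.1128]), 'joint_vel': array([ 0.0008, -0.0003,  0.0002, -0.0018, -0.0005, -0.0002,  0.0004]), 'effort': array([  0.005 , -92.8481,   1.9843, -37.0531,   0.0181,   0.0053,
         0.0001]), 'eef_pos': array([ 0.1623, -0.6033,  0.2308]), 'orientation': array([[ 0.9657,  0.2598, -0.0003],
       [ 0.2598, -0.9657,  0.0009],
       [-0.0001, -0.001 , -1.    ]]), 'contact_force': array([-0.3574,  0.5354, -0.1657]), 'wrist_torque': array([-0.0085, -0.0228, -0.0432]), 'gripper_force': 0.0, 'width': 1.000235344031712}
```

View pics/top0.png

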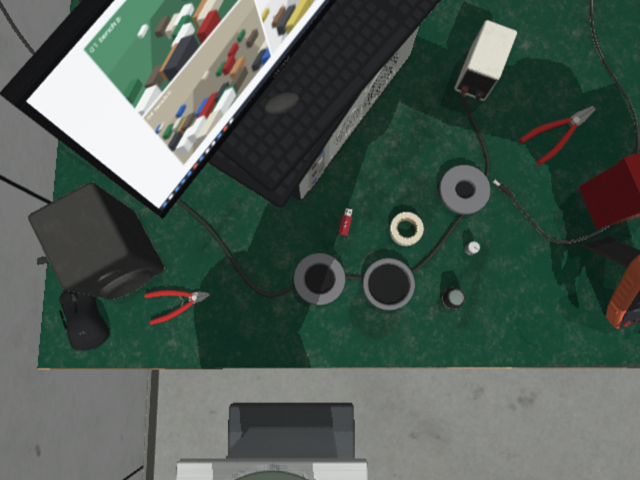

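View pics/scene0.png

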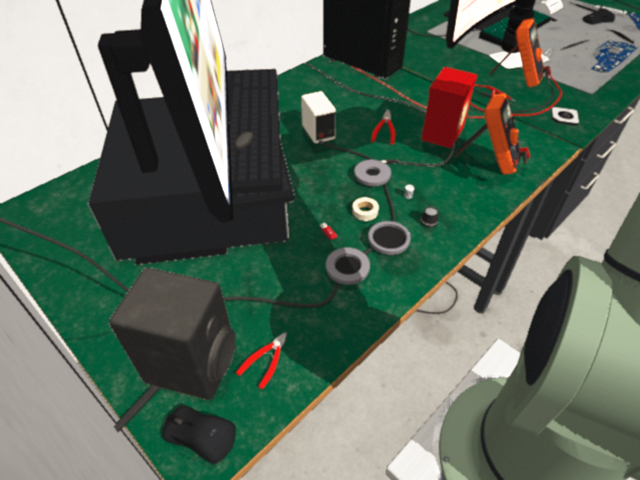

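The top view shows the holders at (319,279) with the medium well, (388,284) with the wide one and (465,189) with the narrow one. Tape is at (407,229), loupe at (453,298), knob at (473,248) and USB at (345,222). The scene view agrees.

```bash
cat > h.py <<'E'
from rig import sensors,capture,camera_params
import cv2,numpy as np
np.set_printoptions(precision=4,suppress=True)
def pose():
    s=sensors.read_state();T=np.eye(4);T[:3,:3]=s["orientation"];T[:3,3]=s["eef_pos"];return T
def cam(n):
    p=camera_params(n)
    W=p["world_from_camera"] if n!="wrist" else pose()@p["hand_eye"]
    return p,W
def ray(n,pix,z,c=None):
    p,W=c or cam(n);f=240/np.tan(np.radians(p["fov_y"]/2))
    d=np.c_[(np.atleast_2d(pix)-[p["cx"],p["cy"]])/f,np.ones(len(np.atleast_2d(pix)))]@W[:3,:3].T
    return W[:3,3]+d*((z-W[2,3])/d[:,2])[:,None]
def proj(n,P,c=None):
    p,W=c or cam(n);f=240/np.tan(np.radians(p["fov_y"]/2))
    q=(np.atleast_2d(P)-W[:3,3])@W[:3,:3];return q[:,:2]/q[:,2:]*f+[p["cx"],p["cy"]]
def circ(P):  # least-squares circle
    A=np.c_[2*P[:,:2],np.ones(len(P))];s=np.linalg.lstsq(A,(P[:,:2]**2).sum(1),rcond=None)[0]
    return s[:2],np.sqrt(s[2]+s[:2]@s[:2])
def blob(mask,pix,r=40):
    m=np.zeros_like(mask);x,y=map(int,pix);sl=np.s_[max(0,y-r):y+r,max(0,x-r):x+r];m[sl]=mask[sl]
    cs,_=cv2.findContours(m.astype(np.uint8),cv2.RETR_EXTERNAL,cv2.CHAIN_APPROX_NONE)
    return max(cs,key=cv2.contourArea)[:,0]
def to_tool(P): # world shift -> tool cm
    T=pose();return (np.asarray(P)-T[:3,3])@T[:3,:3]*100
E
python3 - <<'E'
from h import *
im=capture("top");c=cam("top");hsv=cv2.cvtColor(im,cv2.COLOR_RGB2HSV)
s,v=hsv[...,1],hsv[...,2]
ng=(s<80)&(v>70)
for n,px,z,r in[("hm",(319,279),.02,32),("hw",(388,284),.02,32),("hn",(465,189),.02,30),("tape",(407,229),.018,22),("knob",(473,248),.026,12)]:
    b=blob(ng,px,r);h=cv2.convexHull(b)[:,0];e=cv2.fitEllipse(b)
    P=ray("top",h,z,c);print(n,e[0],e[1],*circ(P))
b=blob((v<60)&(s<90),(453,298),16);print("loupe",cv2.boundingRect(b),ray("top",[(453,298)],.02,c))
for n,px in[("hm",(319,279)),("hw",(388,284)),("hn",(465,189))]:
    b=blob((v<60)&(s<110),px,28);print(n,"well",cv2.boundingRect(b),circ(ray("top",cv2.convexHull(b)[:,0],.02,c)))
print("usb",ray("top",[(345,222)],.008,c))
E
```

```text
hm (319.4763488769531, 278.7324523925781) (49.955562591552734, 50.73065948486328) [ 0.4529 -0.0825] 0.04435823610191695
hw (388.5622863769531, 283.8137512207031) (50.87559509277344, 51.88402557373047) [ 0.4436 -0.2018] 0.04511245356239115
hn (464.8675537109375, 189.16371154785156) (48.40089797973633, 50.26490783691406) [ 0.6125 -0.343 ] 0.04546664504769595
tape (406.3951110839844, 228.62937927246094) (33.63520812988281, 34.63125991821289) [ 0.5411 -0.2363] 0.031156216383519165
knob (472.6250915527344, 247.7481231689453) (11.781282424926758, 15.916847229003906) [ 0.5044 -0.3484] 0.013094584133331493
loupe (441, 287, 23, 23) [[ 0.4184 -0.312   0.02  ]]
hm well (304, 263, 31, 31) (array([ 0.4535, -0.0815]), np.float64(0.026323288848529403))
hw well (368, 264, 42, 41) (array([ 0.443 , -0.2016]), np.float64(0.035066537290953353))
hn well (456, 181, 19, 17) (array([ 0.6121, -0.3424]), np.float64(0.015897150644285412))
usb [[ 0.5556 -0.1286  0.008 ]]
```

Call:
{"name": "drive_tool", "arguments": {
  "moves": [
    {"tx": 4.6, "ty": -2.5, "tz": 0.8},
    {"tx": 4.6, "ty": -2.5, "tz": 0.8},
    {"tx": 4.6, "ty": -2.5, "tz": 0.8},
    {"tx": 4.6, "ty": -2.5, "tz": 0.8},
    {"tx": 4.6, "ty": -2.5, "tz": 0.8},
    {"tx": 4.6, "ty": -2.5, "tz": 0.8},
    {"tx": 4.6, "ty": -2.5, "tz": 0.8},
    {"tx": 4.6, "ty": -2.5, "tz": 0.8}
  ],
  "claw": 0,
  "force": 40
}}

```text
$.moves[0]: bad value
```

```bash
python3 - <<'E'
from h import *
print(to_tool([.5411,-.2363,.12]),pose()[:3])
E
```

```text
[ 46.1178 -25.5907  11.1032] [[ 0.9657  0.2598 -0.0003  0.1623]
 [ 0.2598 -0.9657  0.0007 -0.6033]
 [-0.0001 -0.0008 -1.      0.2309]]
```

Call:
{"name": "drive_tool", "arguments": {
  "moves": [
    {"tx": 4.6, "ty": -2.5, "tz": 0.8, "turn": 0},
    {"tx": 4.6, "ty": -2.5, "tz": 0.8, "turn": 0},
    {"tx": 4.6, "ty": -2.5, "tz": 0.8, "turn": 0},
    {"tx": 4.6, "ty": -2.5, "tz": 0.8, "turn": 0},
    {"tx": 4.6, "ty": -2.5, "tz": 0.8, "turn": 0},
    {"tx": 4.6, "ty": -2.5, "tz": 0.8, "turn": 0},
    {"tx": 4.6, "ty": -2.5, "tz": 0.8, "turn": 0},
    {"tx": 4.6, "ty": -2.5, "tz": 0.8, "turn": 0}
  ],
  "claw": 0,
  "force": 40
}}

```text
time_s: 1.15
eef_pos: [0.4668, -0.3135, 0.167]
orientation: [[0.966, 0.26, -0.0], [0.26, -0.966, 0.0], [-0.0, -0.0, -1.0]]
contact_force: [0.6, -0.7, -0.7]
width: 0.996
gripper_force: 0.0
```

```bash
python3 - <<'E'
from h import *
print(to_tool([.5411,-.2363,.12]),pose()[:3])
E
```

```text
[ 9.1818 -5.5279  4.6998] [[ 0.9657  0.2596 -0.0001  0.4668]
 [ 0.2596 -0.9657  0.     -0.3135]
 [-0.0001 -0.     -1.      0.167 ]]
```

Call:
{"name": "drive_tool", "arguments": {
  "moves": [
    {"tx": 2.3, "ty": -1.4, "tz": 0.6, "turn": 0},
    {"tx": 2.3, "ty": -1.4, "tz": 0.6, "turn": 0},
    {"tx": 2.3, "ty": -1.4, "tz": 0.6, "turn": 0},
    {"tx": 2.3, "ty": -1.3, "tz": 0.6, "turn": 0},
    {"tx": 0, "ty": 0, "tz": 0, "turn": 0},
    {"tx": 0, "ty": 0, "tz": 0, "turn": 0},
    {"tx": 0, "ty": 0, "tz": 0, "turn": 0},
    {"tx": 0, "ty": 0, "tz": 0, "turn": 0}
  ]
}}

```text
time_s: 2.15
eef_pos: [0.54, -0.2384, 0.1435]
orientation: [[0.966, 0.259, 0.0], [0.259, -0.966, -0.0], [0.0, 0.0, -1.0]]
contact_force: [-0.4, -0.6, -0.2]
width: 1.002
gripper_force: 0.0
```

```bash
cat >> h.py <<'E'
def wlook(name,P,z,lo=(0,0,0),hi=(180,80,255),r=90):
    c=cam("wrist");im=capture("wrist");cv2.imwrite(f"pics/{name}.png",im[:,:,::-1])
    m=cv2.inRange(cv2.cvtColor(im,cv2.COLOR_RGB2HSV),lo,hi)
    px=proj("wrist",np.array(P),c)[0]
    b=blob(m,px,r);ctr,R=circ(ray("wrist",cv2.convexHull(b)[:,0],z,c))
    print(name,"guess px",px,"box",cv2.boundingRect(b),"centre",ctr,"R",R,"tool cm",to_tool([*ctr,z]));return ctr
E
python3 - <<'E'
from h import *
wlook("w1",[.5411,-.2363,.018],.018,lo=(10,20,110),hi=(40,160,255),r=120)
E
```

```text
w1 guess px [318.9591 224.0533] box (291, 194, 56, 55) centre [ 0.5428 -0.2356] R 0.018537145235007192 tool cm [ 0.3268 -0.1972 12.5451]
```

View pics/w1.png

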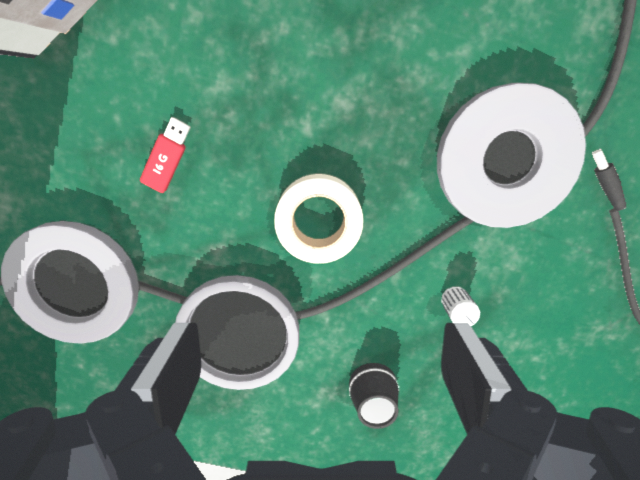

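The wrist view shows the tape at (319,219), the knob at (461,308), the loupe at (375,393), and the three wells at (512,157), (243,332) and (71,282). The measurement only caught part of the tape, so I'll redo it with a better mask, for every object.

```bash
python3 - <<'E'
from h import *
im=cv2.imread("pics/w1.png")[:,:,::-1];c=cam("wrist");hsv=cv2.cvtColor(np.ascontiguousarray(im),cv2.COLOR_RGB2HSV)
s,v=hsv[...,1],hsv[...,2]
for n,px,z,r in[("tape",(319,219),.018,55),("hn",(512,157),.02,85),("hw",(238,332),.02,62),("hm",(69,282),.02,69)]:
    b=blob((s<70)&(v>100),px,r);p,R=circ(ray("wrist",cv2.convexHull(b)[:,0],z,c));print(n,cv2.boundingRect(b),p,R,to_tool([*p,z]))
print("knobtop",ray("wrist",[(465,314)],.026,c),"loupetop",ray("wrist",[(378,411)],.034,c))
E
```

```text
tape (274, 173, 90, 91) [ 0.5438 -0.2351] 0.03031848183344673 [ 0.4409 -0.213  12.5451]
hn (435, 82, 162, 160) [ 0.6082 -0.3386] 0.04935645598622819 [ 3.9751 11.4537 12.3478]
hw (176, 275, 123, 115) [ 0.4462 -0.2006] 0.04621564873171091 [-8.0912 -6.0683 12.3431]
hm (0, 221, 138, 123) [ 0.4553 -0.0817] 0.046513477223901485 [ -4.1385 -17.3204  12.3413]
knobtop [[ 0.507  -0.3497  0.026 ]] loupetop [[ 0.4195 -0.3132  0.034 ]]
```

Call:
{"name": "drive_tool", "arguments": {
  "moves": [
    {"tx": 0.35, "ty": -0.2, "tz": 2.5, "turn": 0},
    {"tx": 0, "ty": 0, "tz": 3, "turn": 0},
    {"tx": 0, "ty": 0, "tz": 3, "turn": 0},
    {"tx": 0, "ty": 0, "tz": 2.5, "turn": 0},
    {"tx": 0, "ty": 0, "tz": 1.8, "turn": 0},
    {"tx": 0, "ty": 0, "tz": 1.0, "turn": 0},
    {"tx": 0, "ty": 0, "tz": 0, "turn": 0},
    {"tx": 0, "ty": 0, "tz": 0, "turn": 0}
  ]
}}

```text
time_s: 3.2
eef_pos: [0.5436, -0.2352, 0.006]
orientation: [[0.966, 0.26, 0.001], [0.26, -0.966, -0.0], [0.001, 0.001, -1.0]]
contact_force: [0.8, -0.1, 0.1]
width: 1.002
gripper_force: 0.0
```

Call:
{"name": "drive_tool", "arguments": {
  "moves": [
    {"tx": 0, "ty": 0, "tz": 0, "turn": 0},
    {"tx": 0, "ty": 0, "tz": 0, "turn": 0},
    {"tx": 0, "ty": 0, "tz": 0, "turn": 0},
    {"tx": 0, "ty": 0, "tz": 0, "turn": 0},
    {"tx": 0, "ty": 0, "tz": 0, "turn": 0},
    {"tx": 0, "ty": 0, "tz": 0, "turn": 0},
    {"tx": 0, "ty": 0, "tz": 0, "turn": 0},
    {"tx": 0, "ty": 0, "tz": 0, "turn": 0}
  ],
  "claw": 150,
  "force": 50
}}

```text
time_s: 4.2
eef_pos: [0.5435, -0.2352, 0.0063]
orientation: [[0.966, 0.26, 0.001], [0.26, -0.966, -0.0], [0.001, 0.001, -1.0]]
contact_force: [-3.1, 1.0, 14.9]
width: 0.648
gripper_force: 50.0
```

Call:
{"name": "drive_tool", "arguments": {
  "moves": [
    {"tx": 0, "ty": 0, "tz": -0.5, "turn": 0},
    {"tx": 0, "ty": 0, "tz": -1.5, "turn": 0},
    {"tx": 0, "ty": 0, "tz": -2, "turn": 0},
    {"tx": 0, "ty": 0, "tz": -2, "turn": 0},
    {"tx": 0, "ty": 0, "tz": 0, "turn": 0},
    {"tx": 0, "ty": 0, "tz": 0, "turn": 0},
    {"tx": 0, "ty": 0, "tz": 0, "turn": 0},
    {"tx": 0, "ty": 0, "tz": 0, "turn": 0}
  ]
}}

```text
time_s: 5.2
eef_pos: [0.5429, -0.2348, 0.0648]
orientation: [[0.966, 0.26, -0.001], [0.26, -0.966, 0.0], [-0.001, -0.001, -1.0]]
contact_force: [-0.3, -0.3, -1.2]
width: 0.643
gripper_force: 52.8
```

```bash
python3 - <<'E'
from h import *
cv2.imwrite("pics/w2.png",capture("wrist")[:,:,::-1]);cv2.imwrite("pics/s2.png",cv2.resize(capture("scene")[130:290,290:500,::-1],None,fx=3,fy=3))
print(to_tool([.445,-.201,.1]))
E
```

```text
[-8.5885 -5.8212 -3.4961]
```

View pics/w2.png

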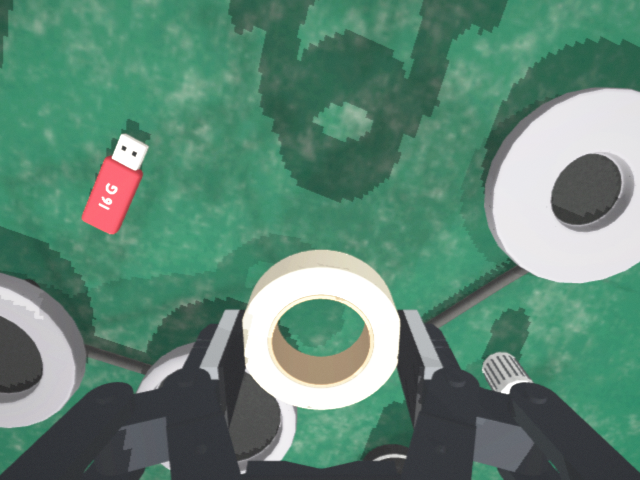

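View pics/s2.png

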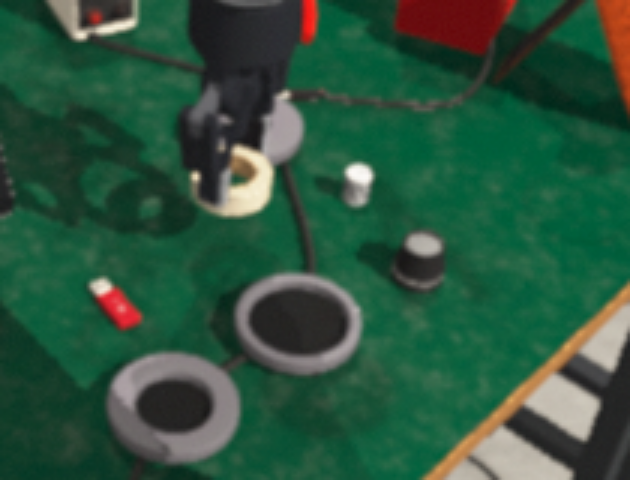

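Tape is held level and centred at (322,337). Finger tips look about 5 mm behind the TCP, so they will clear the rim. Next I carry it to the wide well.

Call:
{"name": "drive_tool", "arguments": {
  "moves": [
    {"tx": -1.6, "ty": -1.0, "tz": 0, "turn": 0},
    {"tx": -2.7, "ty": -1.9, "tz": 0, "turn": 0},
    {"tx": -2.7, "ty": -1.9, "tz": 0, "turn": 0},
    {"tx": -1.6, "ty": -1.0, "tz": 0, "turn": 0},
    {"tx": 0, "ty": 0, "tz": 0, "turn": 0},
    {"tx": 0, "ty": 0, "tz": 1, "turn": 0},
    {"tx": 0, "ty": 0, "tz": 1, "turn": 0},
    {"tx": 0, "ty": 0, "tz": 0, "turn": 0}
  ]
}}

```text
time_s: 6.3
eef_pos: [0.4448, -0.2011, 0.0441]
orientation: [[0.966, 0.26, -0.002], [0.26, -0.966, 0.001], [-0.001, -0.001, -1.0]]
contact_force: [-0.1, 0.5, -0.3]
width: 0.64
gripper_force: 52.9
```

```bash
python3 - <<'E'
from h import *
cv2.imwrite("pics/w3.png",capture("wrist")[:,:,::-1])
print(to_tool([.445,-.201,.019]))
c=cam("wrist");t=np.linspace(0,2*np.pi,9)[:-1];print(proj("wrist",np.c_[.445+.045*np.cos(t),-.201+.045*np.sin(t),0*t+.02],c).round())
E
```

```text
[ 0.0127 -0.0136  2.5615]
[[351. 196.]
 [267. 207.]
 [221. 269.]
 [236. 338.]
 [297. 377.]
 [370. 369.]
 [419. 317.]
 [415. 245.]]
```

View pics/w3.png

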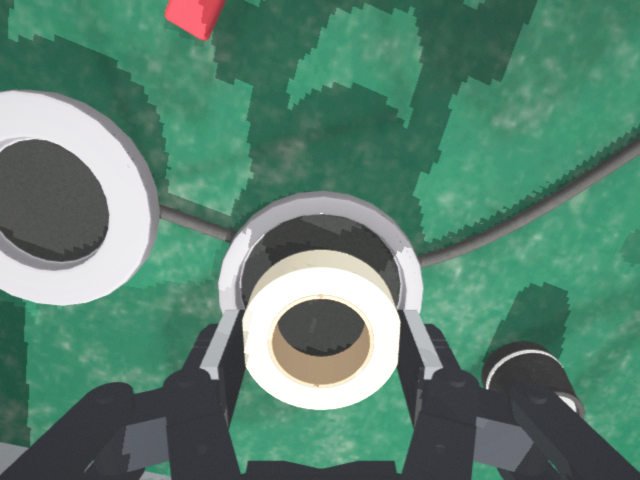

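The holder rim spans columns 220–421 with its top at row 192. That matches the prediction, so I lower the tape.

Call:
{"name": "drive_tool", "arguments": {
  "moves": [
    {"tx": 0, "ty": 0, "tz": 0.8, "turn": 0},
    {"tx": 0, "ty": 0, "tz": 0.8, "turn": 0},
    {"tx": 0, "ty": 0, "tz": 0.5, "turn": 0},
    {"tx": 0, "ty": 0, "tz": 0.2, "turn": 0},
    {"tx": 0, "ty": 0, "tz": 0.1, "turn": 0},
    {"tx": 0, "ty": 0, "tz": 0.1, "turn": 0},
    {"tx": 0, "ty": 0, "tz": 0, "turn": 0},
    {"tx": 0, "ty": 0, "tz": 0, "turn": 0}
  ]
}}

```text
time_s: 7.35
eef_pos: [0.4451, -0.2013, 0.0204]
orientation: [[0.966, 0.26, 0.0], [0.26, -0.966, -0.0], [0.0, 0.0, -1.0]]
contact_force: [0.2, 0.1, -1.1]
width: 0.646
gripper_force: 52.9
```

Call:
{"name": "drive_tool", "arguments": {
  "moves": [
    {"tx": 0, "ty": 0, "tz": 0.1, "turn": 0},
    {"tx": 0, "ty": 0, "tz": 0, "turn": 0},
    {"tx": 0, "ty": 0, "tz": 0, "turn": 0},
    {"tx": 0, "ty": 0, "tz": 0, "turn": 0},
    {"tx": 0, "ty": 0, "tz": 0, "turn": 0},
    {"tx": 0, "ty": 0, "tz": 0, "turn": 0},
    {"tx": 0, "ty": 0, "tz": 0, "turn": 0},
    {"tx": 0, "ty": 0, "tz": 0, "turn": 0}
  ]
}}

```text
time_s: 8.35
eef_pos: [0.4451, -0.2013, 0.0194]
orientation: [[0.966, 0.26, 0.0], [0.26, -0.966, -0.0], [0.0, 0.0, -1.0]]
contact_force: [-0.4, 0.2, 5.8]
width: 0.643
gripper_force: 53.5
```

Call:
{"name": "drive_tool", "arguments": {
  "moves": [
    {"tx": 0, "ty": 0, "tz": 0, "turn": 0},
    {"tx": 0, "ty": 0, "tz": 0, "turn": 0},
    {"tx": 0, "ty": 0, "tz": 0, "turn": 0},
    {"tx": 0, "ty": 0, "tz": 0, "turn": 0},
    {"tx": 0, "ty": 0, "tz": -1, "turn": 0},
    {"tx": 0, "ty": 0, "tz": -3, "turn": 0},
    {"tx": 0, "ty": 0, "tz": -4, "turn": 0},
    {"tx": 0, "ty": 0, "tz": -3, "turn": 0}
  ],
  "claw": 0
}}

```text
time_s: 9.35
eef_pos: [0.4452, -0.2014, 0.1314]
orientation: [[0.966, 0.26, 0.001], [0.26, -0.966, -0.0], [0.001, 0.001, -1.0]]
contact_force: [0.7, 0.3, -0.1]
width: 1.001
gripper_force: 0.0
```

```bash
python3 - <<'E'
from h import *
print(to_tool([.419,-.3125,.11]),sensors.read_state()["q"])
E
```

```text
[-5.416  10.0498  2.146 ] [ 0.398   0.4556 -0.1222  2.0399  0.0888  0.6498 -1.0906]
```

Call:
{"name": "drive_tool", "arguments": {
  "moves": [
    {"tx": -1.3, "ty": 2.5, "tz": 0, "turn": 0},
    {"tx": -1.4, "ty": 2.5, "tz": 0, "turn": 0},
    {"tx": -1.4, "ty": 2.5, "tz": 0, "turn": 0},
    {"tx": -1.3, "ty": 2.5, "tz": 0, "turn": 0},
    {"tx": 0, "ty": 0, "tz": 0, "turn": 0},
    {"tx": 0, "ty": 0, "tz": 0, "turn": 0},
    {"tx": 0, "ty": 0, "tz": 0, "turn": 0},
    {"tx": 0, "ty": 0, "tz": 0, "turn": 0}
  ]
}}

```text
time_s: 10.35
eef_pos: [0.4192, -0.3113, 0.1294]
orientation: [[0.965, 0.261, 0.0], [0.261, -0.965, 0.0], [0.0, -0.0, -1.0]]
contact_force: [0.8, 0.8, -1.1]
width: 1.0
gripper_force: 0.0
```

```bash
python3 - <<'E'
from h import *
c=cam("wrist");cv2.imwrite("pics/w4.png",capture("wrist")[:,:,::-1])
print(pose()[:3,3],proj("wrist",[[.419,-.3125,0],[.419,-.3125,.034]],c))
E
```

```text
[ 0.4191 -0.3115  0.1294] [[323.2389 225.3158]
 [323.5843 241.8797]]
```

View pics/w4.png

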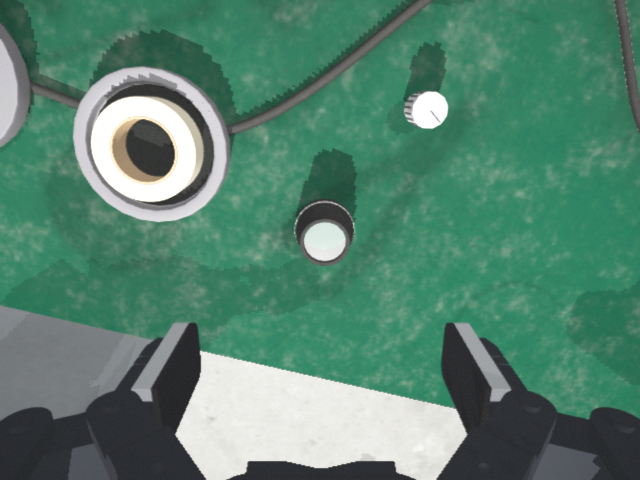

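The tape sits flat in the wide well, the loupe top is at (324,241) as predicted, and the knob top is at (431,110).

Call:
{"name": "drive_tool", "arguments": {
  "moves": [
    {"tx": 0, "ty": 0.1, "tz": 2, "turn": 0},
    {"tx": 0, "ty": 0, "tz": 3, "turn": 0},
    {"tx": 0, "ty": 0, "tz": 3, "turn": 0},
    {"tx": 0, "ty": 0, "tz": 2.2, "turn": 0},
    {"tx": 0, "ty": 0, "tz": 1.0, "turn": 0},
    {"tx": 0, "ty": 0, "tz": 0.5, "turn": 0},
    {"tx": 0, "ty": 0, "tz": 0, "turn": 0},
    {"tx": 0, "ty": 0, "tz": 0, "turn": 0}
  ]
}}

```text
time_s: 11.4
eef_pos: [0.4194, -0.3131, 0.013]
orientation: [[0.966, 0.26, 0.001], [0.26, -0.966, -0.001], [0.001, 0.001, -1.0]]
contact_force: [0.7, -0.1, 0.4]
width: 1.001
gripper_force: 0.0
```

Call:
{"name": "drive_tool", "arguments": {
  "moves": [
    {"tx": 0, "ty": 0, "tz": 0, "turn": 0},
    {"tx": 0, "ty": 0, "tz": 0, "turn": 0},
    {"tx": 0, "ty": 0, "tz": 0, "turn": 0},
    {"tx": 0, "ty": 0, "tz": 0, "turn": 0},
    {"tx": 0, "ty": 0, "tz": 0, "turn": 0},
    {"tx": 0, "ty": 0, "tz": 0, "turn": 0},
    {"tx": 0, "ty": 0, "tz": 0, "turn": 0},
    {"tx": 0, "ty": 0, "tz": 0, "turn": 0}
  ],
  "claw": 200,
  "force": 40
}}

```text
time_s: 12.4
eef_pos: [0.4193, -0.3131, 0.0127]
orientation: [[0.966, 0.26, 0.0], [0.26, -0.966, -0.0], [0.0, 0.0, -1.0]]
contact_force: [-2.6, 0.8, 9.7]
width: 0.381
gripper_force: 39.0
```

Call:
{"name": "drive_tool", "arguments": {
  "moves": [
    {"tx": 0, "ty": 0, "tz": -0.5, "turn": 0},
    {"tx": 0, "ty": 0, "tz": -2, "turn": 0},
    {"tx": 0, "ty": 0, "tz": -3, "turn": 0},
    {"tx": 0, "ty": 0, "tz": -2.5, "turn": 0},
    {"tx": 0, "ty": 0, "tz": 0, "turn": 0},
    {"tx": 0, "ty": 0, "tz": 0, "turn": 0},
    {"tx": 0, "ty": 0, "tz": 0, "turn": 0},
    {"tx": 0, "ty": 0, "tz": 0, "turn": 0}
  ]
}}

```text
time_s: 13.4
eef_pos: [0.4189, -0.3127, 0.0917]
orientation: [[0.966, 0.26, -0.001], [0.26, -0.966, 0.001], [-0.001, -0.001, -1.0]]
contact_force: [-0.1, -0.4, -0.9]
width: 0.383
gripper_force: 39.3
```

```bash
python3 - <<'E'
from h import *
cv2.imwrite("pics/w5.png",capture("wrist")[:,:,::-1])
print(to_tool([.454,-.082,.09]))
E
```

```text
[  9.3752 -21.3689   0.1906]
```

View pics/w5.png

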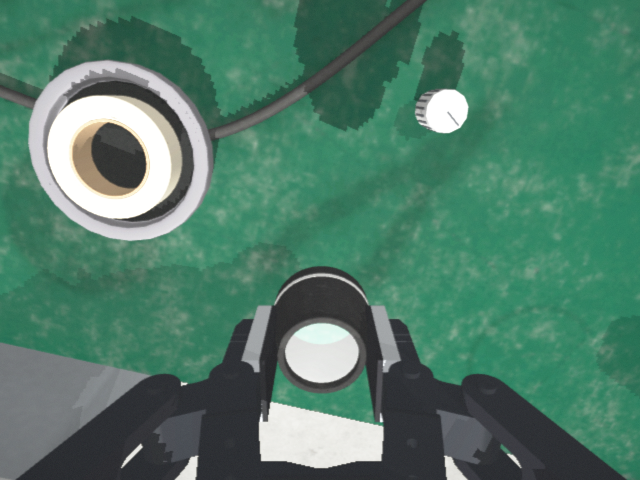

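The loupe is held upright, with its top at (322,354).

Call:
{"name": "drive_tool", "arguments": {
  "moves": [
    {"tx": 1.0, "ty": -2.0, "tz": 0, "turn": 0},
    {"tx": 1.6, "ty": -3.6, "tz": 0, "turn": 0},
    {"tx": 2.1, "ty": -5.1, "tz": 0, "turn": 0},
    {"tx": 2.1, "ty": -5.1, "tz": 0, "turn": 0},
    {"tx": 1.6, "ty": -3.6, "tz": 1, "turn": 0},
    {"tx": 1.0, "ty": -2.0, "tz": 1, "turn": 0},
    {"tx": 0, "ty": 0, "tz": 0.5, "turn": 0},
    {"tx": 0, "ty": 0, "tz": 0, "turn": 0}
  ]
}}

```text
time_s: 14.45
eef_pos: [0.454, -0.0823, 0.067]
orientation: [[0.966, 0.259, -0.001], [0.259, -0.966, -0.0], [-0.001, -0.0, -1.0]]
contact_force: [0.2, -0.5, -1.0]
width: 0.385
gripper_force: 39.3
```

```bash
python3 - <<'E'
from h import *
c=cam("wrist");im=capture("wrist")
t=np.linspace(0,2*np.pi,60)
for r,z,col in((.045,.02,(0,0,255)),(.0275,.02,(255,0,255))):
    q=proj("wrist",np.c_[.454+r*np.cos(t),-.082+r*np.sin(t),0*t+z],c)
    im=im.copy();o=np.ascontiguousarray(im[:,:,::-1]);cv2.polylines(o,[q.round().astype(int)],True,col,1);im=o[:,:,::-1]
cv2.imwrite("pics/w6.png",im[:,:,::-1])
print(to_tool([.454,-.082,.026]))
E
```

```text
[ 0.0071 -0.0619  4.1251]
```

View pics/w6.png

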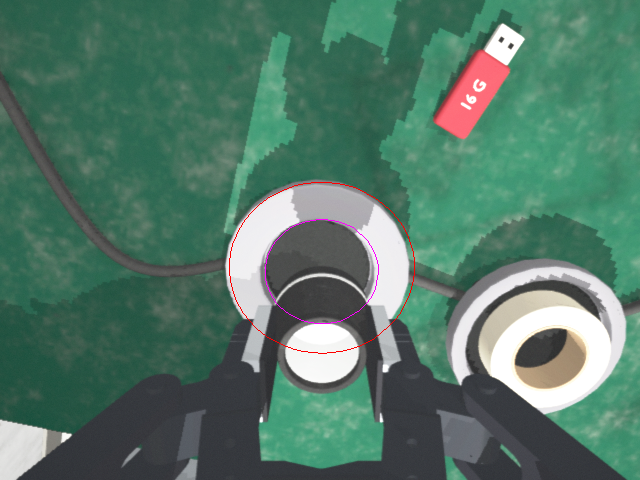

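The drawn rim sits about 4 px (2 mm) right of the real one, so I shift -0.2 cm in y and lower.

Call:
{"name": "drive_tool", "arguments": {
  "moves": [
    {"tx": 0, "ty": -0.2, "tz": 0.5, "turn": 0},
    {"tx": 0, "ty": 0, "tz": 1, "turn": 0},
    {"tx": 0, "ty": 0, "tz": 1, "turn": 0},
    {"tx": 0, "ty": 0, "tz": 1, "turn": 0},
    {"tx": 0, "ty": 0, "tz": 0.4, "turn": 0},
    {"tx": 0, "ty": 0, "tz": 0.2, "turn": 0},
    {"tx": 0, "ty": 0, "tz": 0, "turn": 0},
    {"tx": 0, "ty": 0, "tz": 0, "turn": 0}
  ]
}}

```text
time_s: 15.5
eef_pos: [0.454, -0.0799, 0.0265]
orientation: [[0.966, 0.26, 0.0], [0.26, -0.966, -0.0], [0.0, 0.0, -1.0]]
contact_force: [-0.6, -0.6, -0.3]
width: 0.38
gripper_force: 39.3
```

Call:
{"name": "drive_tool", "arguments": {
  "moves": [
    {"tx": 0, "ty": 0, "tz": 0.1, "turn": 0},
    {"tx": 0, "ty": 0, "tz": 0, "turn": 0},
    {"tx": 0, "ty": 0, "tz": 0, "turn": 0},
    {"tx": 0, "ty": 0, "tz": 0, "turn": 0},
    {"tx": 0, "ty": 0, "tz": 0, "turn": 0},
    {"tx": 0, "ty": 0, "tz": 0, "turn": 0},
    {"tx": 0, "ty": 0, "tz": 0, "turn": 0},
    {"tx": 0, "ty": 0, "tz": 0, "turn": 0}
  ]
}}

```text
time_s: 16.5
eef_pos: [0.454, -0.0799, 0.0257]
orientation: [[0.966, 0.26, 0.001], [0.26, -0.966, -0.0], [0.001, 0.0, -1.0]]
contact_force: [-2.6, 1.1, 10.3]
width: 0.381
gripper_force: 40.8
```

Call:
{"name": "drive_tool", "arguments": {
  "moves": [
    {"tx": 0, "ty": 0, "tz": 0, "turn": 0},
    {"tx": 0, "ty": 0, "tz": 0, "turn": 0},
    {"tx": 0, "ty": 0, "tz": 0, "turn": 0},
    {"tx": 0, "ty": 0, "tz": 0, "turn": 0},
    {"tx": 0, "ty": 0, "tz": -1, "turn": 0},
    {"tx": 0, "ty": 0, "tz": -3, "turn": 0},
    {"tx": 0, "ty": 0, "tz": -4, "turn": 0},
    {"tx": 0, "ty": 0, "tz": -3, "turn": 0}
  ],
  "claw": 0
}}

```text
time_s: 17.5
eef_pos: [0.4539, -0.0799, 0.1374]
orientation: [[0.966, 0.26, 0.001], [0.26, -0.966, -0.0], [0.001, 0.0, -1.0]]
contact_force: [0.3, -1.0, -1.0]
width: 0.999
gripper_force: 0.0
```

```bash
python3 - <<'E'
from h import *
print(pose()[:3,3],to_tool([.507,-.3495,.14]))
# knob from w4, taken at this pose:
p=camera_params("wrist");T=np.eye(4);T[:3,:3]=[[.9655,.2605,0],[.2605,-.9655,0],[0,0,-1]];T[:3,3]=[.4191,-.3115,.1294]
c=(p,T@p["hand_eye"]);print(ray("wrist",[(431,110)],.026,c),"holder in w4",ray("wrist",[(152,143)],.02,c))
E
```

```text
[ 0.4539 -0.0799  0.1374] [-1.8748 27.412  -0.2465]
[[ 0.5068 -0.3508  0.026 ]] holder in w4 [[ 0.4472 -0.2012  0.02  ]]
```

Call:
{"name": "drive_tool", "arguments": {
  "moves": [
    {"tx": -0.3, "ty": 3.0, "tz": 0, "turn": 0},
    {"tx": -0.3, "ty": 5.0, "tz": 0, "turn": 0},
    {"tx": -0.4, "ty": 5.6, "tz": 0, "turn": 0},
    {"tx": -0.4, "ty": 5.6, "tz": 0, "turn": 0},
    {"tx": -0.3, "ty": 5.0, "tz": 0, "turn": 0},
    {"tx": -0.2, "ty": 3.2, "tz": 0, "turn": 0},
    {"tx": 0, "ty": 0, "tz": 0, "turn": 0},
    {"tx": 0, "ty": 0, "tz": 0, "turn": 0}
  ]
}}

```text
time_s: 18.5
eef_pos: [0.5065, -0.3487, 0.1356]
orientation: [[0.966, 0.26, -0.0], [0.26, -0.966, 0.001], [0.0, -0.0, -1.0]]
contact_force: [0.1, -0.4, 0.4]
width: 1.001
gripper_force: 0.0
```

```bash
python3 - <<'E'
from h import *
c=cam("wrist");im=capture("wrist");cv2.imwrite("pics/w7.png",im[:,:,::-1])
print(pose()[:3,3],proj("wrist",[[.5065,-.35,0.026]],c))
E
```

```text
[ 0.5067 -0.3484  0.1356] [[323.6876 234.3354]]
```

View pics/w7.png

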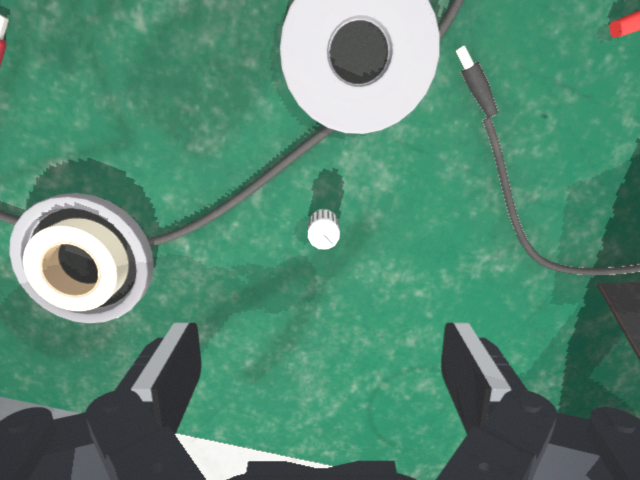

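The knob top is at (323,234) as predicted, and the narrow well is at (360,51).

Call:
{"name": "drive_tool", "arguments": {
  "moves": [
    {"tx": 0, "ty": 0.1, "tz": 2.4, "turn": 0},
    {"tx": 0, "ty": 0, "tz": 3, "turn": 0},
    {"tx": 0, "ty": 0, "tz": 3, "turn": 0},
    {"tx": 0, "ty": 0, "tz": 2.2, "turn": 0},
    {"tx": 0, "ty": 0, "tz": 1.2, "turn": 0},
    {"tx": 0, "ty": 0, "tz": 0.6, "turn": 0},
    {"tx": 0, "ty": 0, "tz": 0, "turn": 0},
    {"tx": 0, "ty": 0, "tz": 0, "turn": 0}
  ]
}}

```text
time_s: 19.55
eef_pos: [0.5073, -0.3506, 0.0121]
orientation: [[0.966, 0.26, 0.001], [0.26, -0.966, -0.001], [0.001, 0.001, -1.0]]
contact_force: [0.9, -0.0, 0.1]
width: 1.002
gripper_force: 0.0
```

Call:
{"name": "drive_tool", "arguments": {
  "moves": [
    {"tx": 0, "ty": 0, "tz": 0, "turn": 0},
    {"tx": 0, "ty": 0, "tz": 0, "turn": 0},
    {"tx": 0, "ty": 0, "tz": 0, "turn": 0},
    {"tx": 0, "ty": 0, "tz": 0, "turn": 0},
    {"tx": 0, "ty": 0, "tz": 0, "turn": 0},
    {"tx": 0, "ty": 0, "tz": 0, "turn": 0},
    {"tx": 0, "ty": 0, "tz": 0, "turn": 0},
    {"tx": 0, "ty": 0, "tz": 0, "turn": 0}
  ],
  "claw": 250,
  "force": 40
}}

```text
time_s: 20.55
eef_pos: [0.5069, -0.3503, 0.0115]
orientation: [[0.966, 0.26, 0.0], [0.26, -0.966, 0.0], [0.0, 0.0, -1.0]]
contact_force: [-2.3, 0.9, 5.4]
width: 0.197
gripper_force: 39.0
```

Call:
{"name": "drive_tool", "arguments": {
  "moves": [
    {"tx": 0, "ty": 0, "tz": -0.5, "turn": 0},
    {"tx": 0, "ty": 0, "tz": -2, "turn": 0},
    {"tx": 0, "ty": 0, "tz": -2.5, "turn": 0},
    {"tx": 0, "ty": 0, "tz": -1.5, "turn": 0},
    {"tx": 0, "ty": 0, "tz": 0, "turn": 0},
    {"tx": 0, "ty": 0, "tz": 0, "turn": 0},
    {"tx": 0, "ty": 0, "tz": 0, "turn": 0},
    {"tx": 0, "ty": 0, "tz": 0, "turn": 0}
  ]
}}

```text
time_s: 21.55
eef_pos: [0.5067, -0.3502, 0.0757]
orientation: [[0.966, 0.26, -0.001], [0.26, -0.966, 0.0], [-0.001, -0.001, -1.0]]
contact_force: [-0.3, -0.2, 0.9]
width: 0.197
gripper_force: 39.1
```

```bash
python3 - <<'E'
from h import *
p=camera_params("wrist");T=np.eye(4);T[:3,:3]=[[.9655,.26,0],[.26,-.9655,0],[0,0,-1]];T[:3,3]=[.5067,-.3484,.1356]
c=(p,T@p["hand_eye"]);w=ray("wrist",[(360,50)],.02,c)[0];print(w,to_tool([.611,-.341,.06]))
E
```

```text
[ 0.6148 -0.3415  0.02  ] [10.3148  1.8255  1.5649]
```

Call:
{"name": "drive_tool", "arguments": {
  "moves": [
    {"tx": 1.5, "ty": 0.3, "tz": 0, "turn": 0},
    {"tx": 3.0, "ty": 0.6, "tz": 0, "turn": 0},
    {"tx": 3.0, "ty": 0.6, "tz": 0, "turn": 0},
    {"tx": 2.0, "ty": 0.3, "tz": 0.5, "turn": 0},
    {"tx": 1.0, "ty": 0.2, "tz": 0.5, "turn": 0},
    {"tx": 0, "ty": 0, "tz": 0.5, "turn": 0},
    {"tx": 0, "ty": 0, "tz": 0, "turn": 0},
    {"tx": 0, "ty": 0, "tz": 0, "turn": 0}
  ]
}}

```text
time_s: 22.55
eef_pos: [0.613, -0.3428, 0.0616]
orientation: [[0.966, 0.259, -0.0], [0.259, -0.966, -0.0], [-0.0, 0.0, -1.0]]
contact_force: [0.3, -0.0, -0.4]
width: 0.201
gripper_force: 39.1
```

```bash
python3 - <<'E'
from h import *
c=cam("wrist");o=np.ascontiguousarray(capture("wrist")[:,:,::-1])
t=np.linspace(0,2*np.pi,60);P=pose()[:3,3]
for r,z,col in((.045,.02,(0,0,255)),(.018,.02,(255,0,255))):
    q=proj("wrist",np.c_[P[0]+r*np.cos(t),P[1]+r*np.sin(t),0*t+z],c);cv2.polylines(o,[q.round().astype(int)],True,col,1)
cv2.imwrite("pics/w8.png",o);print(P)
E
```

```text
[ 0.6131 -0.3428  0.0617]
```

View pics/w8.png

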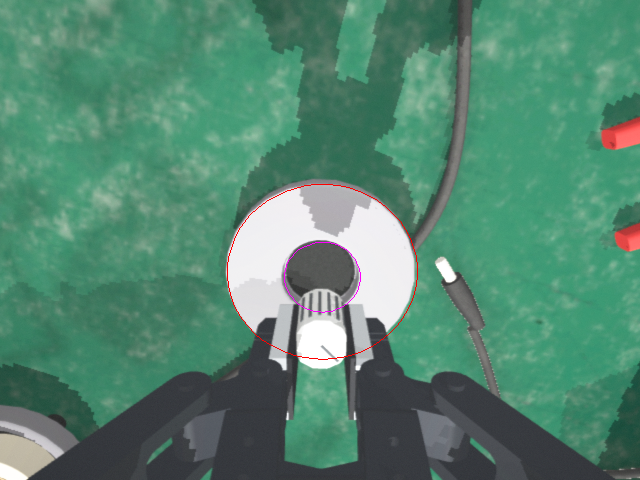

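The drawn circles fall on the rim and well within about 2 px, so I lower the knob.

Call:
{"name": "drive_tool", "arguments": {
  "moves": [
    {"tx": 0, "ty": -0.1, "tz": 0.5, "turn": 0},
    {"tx": 0, "ty": 0, "tz": 1, "turn": 0},
    {"tx": 0, "ty": 0, "tz": 1, "turn": 0},
    {"tx": 0, "ty": 0, "tz": 0.7, "turn": 0},
    {"tx": 0, "ty": 0, "tz": 0.3, "turn": 0},
    {"tx": 0, "ty": 0, "tz": 0.1, "turn": 0},
    {"tx": 0, "ty": 0, "tz": 0.1, "turn": 0},
    {"tx": 0, "ty": 0, "tz": 0, "turn": 0}
  ]
}}

```text
time_s: 23.6
eef_pos: [0.6134, -0.3415, 0.0246]
orientation: [[0.966, 0.26, 0.0], [0.26, -0.966, -0.0], [0.0, 0.0, -1.0]]
contact_force: [0.5, 1.3, -0.3]
width: 0.199
gripper_force: 39.2
```

Call:
{"name": "drive_tool", "arguments": {
  "moves": [
    {"tx": 0, "ty": 0, "tz": 0.1, "turn": 0},
    {"tx": 0, "ty": 0, "tz": 0, "turn": 0},
    {"tx": 0, "ty": 0, "tz": 0, "turn": 0},
    {"tx": 0, "ty": 0, "tz": 0, "turn": 0},
    {"tx": 0, "ty": 0, "tz": 0, "turn": 0},
    {"tx": 0, "ty": 0, "tz": 0, "turn": 0},
    {"tx": 0, "ty": 0, "tz": 0, "turn": 0},
    {"tx": 0, "ty": 0, "tz": 0, "turn": 0}
  ]
}}

```text
time_s: 24.6
eef_pos: [0.6135, -0.3415, 0.0244]
orientation: [[0.966, 0.26, 0.001], [0.26, -0.966, -0.0], [0.001, 0.0, -1.0]]
contact_force: [-4.6, 1.8, 13.6]
width: 0.201
gripper_force: 40.4
```

Call:
{"name": "drive_tool", "arguments": {
  "moves": [
    {"tx": 0, "ty": 0, "tz": 0, "turn": 0},
    {"tx": 0, "ty": 0, "tz": 0, "turn": 0},
    {"tx": 0, "ty": 0, "tz": 0, "turn": 0},
    {"tx": 0, "ty": 0, "tz": 0, "turn": 0},
    {"tx": 0, "ty": 0, "tz": 0, "turn": 0},
    {"tx": 0, "ty": 0, "tz": -2, "turn": 0},
    {"tx": 0, "ty": 0, "tz": -4, "turn": 0},
    {"tx": 0, "ty": 0, "tz": -4, "turn": 0}
  ],
  "claw": 0
}}

```text
time_s: 25.6
eef_pos: [0.6134, -0.3415, 0.1259]
orientation: [[0.966, 0.26, 0.001], [0.26, -0.966, -0.0], [0.001, 0.0, -1.0]]
contact_force: [0.5, 0.3, 0.5]
width: 0.999
gripper_force: 0.0
```

Call:
{"name": "drive_tool", "arguments": {
  "moves": [
    {"tx": -2, "ty": 0, "tz": -3, "turn": 0},
    {"tx": -4, "ty": 0, "tz": -3, "turn": 0},
    {"tx": -4, "ty": 0, "tz": -3, "turn": 0},
    {"tx": -2, "ty": 0, "tz": 0, "turn": 0},
    {"tx": 0, "ty": 0, "tz": 0, "turn": 0},
    {"tx": 0, "ty": 0, "tz": 0, "turn": 0},
    {"tx": 0, "ty": 0, "tz": 0, "turn": 0},
    {"tx": 0, "ty": 0, "tz": 0, "turn": 0}
  ]
}}

```text
time_s: 26.6
eef_pos: [0.4978, -0.3722, 0.2128]
orientation: [[0.965, 0.261, -0.0], [0.261, -0.965, 0.0], [-0.0, -0.001, -1.0]]
contact_force: [0.5, 0.5, 0.1]
width: 1.0
gripper_force: 0.0
```

```bash
python3 - <<'E'
from h import *
a=cv2.resize(capture("wrist"),(400,300));b=cv2.resize(capture("scene")[120:300,280:520],(400,300))
cv2.imwrite("pics/f.png",np.hstack([a,b])[:,:,::-1])
E
```

```text
(no output)
```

View pics/f.png

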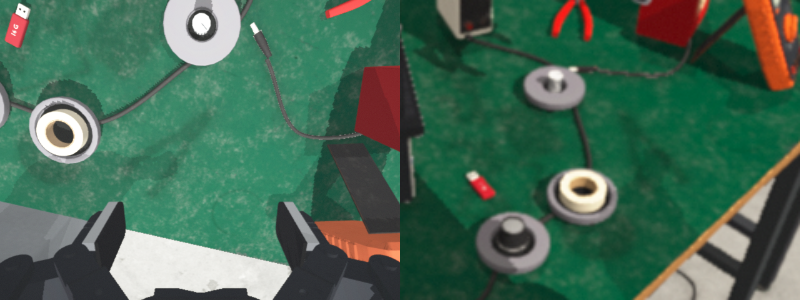

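All three stand in their wells: knob at (202,25) in the left panel, tape at (583,190) and loupe at (514,235) in the right. The cutters and USB stick look undisturbed.

```bash
python3 -c "
from rig import job;print(job.finish_job())"
```

```text
the job is handed in; nothing more can be done
None
```

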